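# Line up the seasoning canisters by size

## Task

Line up the four steel seasoning canisters in order of size on the low shelf, each standing upright and centred on its own cork pad: the largest on the pad next to the red end marker, then smaller and smaller to the smallest at the white end. Do not tip any canister over, and leave the amber oil bottle standing where it is.

Things in the scene. Friction and masses are not known exactly. Their poses are not given: they have to be found in the camera images.
- can_yellow_center (a point): The smallest canister: an upright steel cylinder with a flat yellow lid, 42 mm in diameter and 50 mm high over all, loose, standing on the table at the start, 100 g as a rule (0.7 to 1.4 times that). The point is its centre, 25 mm above its underside; z is its axis, pointing up. Can be gripped anywhere on its side.
- can_green_center (a point): The second smallest canister: an upright steel cylinder with a flat green lid, 48 mm in diameter and 72 mm high over all, loose, standing on the table at the start, 150 g as a rule (0.7 to 1.4 times that). The point is its centre, 36 mm above its underside; z is its axis, pointing up. Can be gripped anywhere on its side.
- can_blue_center (a point): The second largest canister: an upright steel cylinder with a flat blue lid, 54 mm in diameter and 94 mm high over all, loose, standing on the table at the start, 210 g as a rule (0.7 to 1.4 times that). The point is its centre, 47 mm above its underside; z is its axis, pointing up. Can be gripped anywhere on its side.
- can_black_center (a point): The largest canister: an upright steel cylinder with a flat black lid, 60 mm in diameter and 116 mm high over all, loose, standing on the table at the start, 280 g as a rule (0.7 to 1.4 times that). The point is its centre, 58 mm above its underside; z is its axis, pointing up. Can be gripped anywhere on its side.
- pad1: Round cork pad, 68 mm in diameter, a flat mark flush with the top of the low aluminium shelf (an end pad). The four pads lie in one straight row 105 mm apart, in the order pad1, pad2, pad3, pad4. The shelf is fixed, 490 mm long, 110 mm wide, 30 mm high, and runs roughly across in front of the robot, skewed by up to about 0.2 rad. The origin is the pad's centre on the shelf's top (30 mm above the table); y runs along the row from pad4 to pad1, z up.
- pad2: Round cork pad, 68 mm in diameter, a flat mark flush with the top of the low aluminium shelf (between pad1 and pad3). The four pads lie in one straight row 105 mm apart, in the order pad1, pad2, pad3, pad4. The shelf is fixed, 490 mm long, 110 mm wide, 30 mm high, and runs roughly across in front of the robot, skewed by up to about 0.2 rad. The origin is the pad's centre on the shelf's top (30 mm above the table); y runs along the row from pad4 to pad1, z up.
- pad3: Round cork pad, 68 mm in diameter, a flat mark flush with the top of the low aluminium shelf (between pad2 and pad4). The four pads lie in one straight row 105 mm apart, in the order pad1, pad2, pad3, pad4. The shelf is fixed, 490 mm long, 110 mm wide, 30 mm high, and runs roughly across in front of the robot, skewed by up to about 0.2 rad. The origin is the pad's centre on the shelf's top (30 mm above the table); y runs along the row from pad4 to pad1, z up.
- pad4: Round cork pad, 68 mm in diameter, a flat mark flush with the top of the low aluminium shelf (the other end pad). The four pads lie in one straight row 105 mm apart, in the order pad1, pad2, pad3, pad4. The shelf is fixed, 490 mm long, 110 mm wide, 30 mm high, and runs roughly across in front of the robot, skewed by up to about 0.2 rad. The origin is the pad's centre on the shelf's top (30 mm above the table); y runs along the row from pad4 to pad1, z up.
- marker_red: Red end marker: a fixed bar lying across the shelf's top, 90 mm long, 22 mm wide (along the row) and 12 mm high, its centre in line with the row and 66.5 mm beyond the end pad's centre. It stands at either end of the row (beside pad1 or pad4); a like white bar stands at the other end. The origin is the centre of its underside.
- oil_center (a point): Amber glass oil bottle with a white cap, 44 mm in diameter and 115 mm high, loose, standing among the canisters: not to be disturbed. The point is its centre, 57.5 mm above the table; z up.
Mind the look-alikes: they are no part of the job. What is shaped like the part that bears can_black_center but purple is not meant.

How it is judged:
By the outcome, as a careful person would: the job done as asked, in the order asked, and still so for the second after the job is handed in, with the robot touching nothing.
It also fails if it takes over 102 s, if anything falls off the work surface, if the arm or the gripper's body presses on something with over 40 N, if the wrist force passes 120 N, or if a joint passes its speed limit or range.

## Robot

A 7-joint arm with a two-finger parallel gripper is mounted at the origin on the work surface. World frame = base frame: x ahead of the robot, y to its left, z up, the work surface at z = 0. Lengths are in m, angles in rad, forces in N, time in s.
With the tool pointing down it reaches from about 0.4 to 0.875 m from the base axis. Payload 4.4 kg.
Tool frame: the origin (TCP) lies midway between the tips of the shut fingers; the grasp point (between the pads) lies 19 mm behind it; z points along the fingers, y is the line along which they close (so a half turn about z gives the same grasp; the last joint's range is limited). The gripper opens to 85 mm and grips with 20 to 120 N. Pads are 22 mm wide; open, the fingers measure 114 mm over their backs; the gripper's body (76 mm by 85 mm) begins 54 mm behind the grasp point. The pads swing forward as they close: fully open they stand 13 mm farther back than shut.
Start: joints at [1.214, 0.628, 0.038, 1.517, -0.027, 0.996, -0.02], TCP at [0.186, -0.623, 0.231] pointing down, gripper open.
Joint ranges: [-3.06, 3.06], [-0.37, 2.12], [-1.25, 1.32], [0.18, 2.47], [-1.1, 4.24], [0.23, 1.98], [-2.94, 2.94]. Speed limits (rad/s): [2.57, 2.57, 3.14, 3.14, 3.14, 3.14, 3.14].

## Interface

Orientations are given as a unit quaternion [x, y, z, w].
In Python, from rig import manip, grab_frame, hand_in gives the robot as it stands.
- The arm moves only by the tool jog_arm, never from a script. Its argument "series" is a list that holds one entry, the list of rows, each a list of 5 numbers: the gripper's target within -1 to 1 (shut at 1, half-way at 0, fully open at -1), then the shift along the world's x, y, z in m, then the turn about the world's z in rad. In form: [[[gripper, dx, dy, dz, spin], ...]]. A call has exactly 10 rows; each row shifts and turns the commanded pose from where the row before left it; what a row does not reach is not made up. A row lasts 1/12 s, in which the tool goes at most 41.7 mm and 7.16 degrees, less where a joint would pass 70% of its speed; a pose out of reach is approached as far as the arm can. A call is refused whole if a number of a shift passes 0.0417 or a number of a turn 0.125, either way. A call with a gripper value outside its range is refused whole. The fingers move at their own pace and stop on an object; "force" is the grip in N (left out, the last holds). Time passes only in rows, so rows that do not move let the fingers close, or fill a call up. It gives the time, the measured TCP pose, the force, the opening and the grip force at its end, in the units of the state.
- manip.read_state(): the state, without advancing time (a new reading comes with each control period).
- grab_frame(name): name is "scene" or "side" or "wrist"; returns a dict with "frame" (480x640x3 uint8, red, green, blue), "range_z" (480x640 float32, m along the optical axis (not along the pixel's ray), 0 where there is no reading), "fx", "fy", "cx", "cy" (pixels), "rvec" (rotation vector, rad) and "tvec" (3), from world to camera coordinates, as OpenCV has them; the wrist camera has in their place "mount" (4x4, takes a point from camera to tool coordinates, whose origin is the TCP and whose axes are the flange's). Camera axes: x right, y down, z forward; pixel columns grow to the right and rows downward; lengths in m; the calibration is good to about 2 mm. A picture is of the moment at which its call begins: read the wrist's pose just before it.
- hand_in(): hands the job in; it is judged then, once.
The state is a dict: "clock": time; "q": joint angles; "joint_vel": joint speeds; "effort": joint torques, N m; "tool_pos": TCP position; "orientation": TCP orientation; "ft_force": force on the tool from outside, world axes, zero at the start; "moment": the same for the moment, N m; "gripper_width": finger opening in m; "grasp_force": force on a finger pad.
Only numpy, scipy, OpenCV 4.12 (cv2) and the standard library are available. Lean on these libraries where they do the work, as an engineer would, in place of code of your own. Each camera call takes 0.05 s, during which the arm holds its last target. There are 200 camera calls.

## Working session

There is one attempt and no reset: what is moved stays moved. The work goes in short steps, Python scripts to look and compute and a tool call to move; the robot and the scene stay as the last step left them, time stands still between calls to the robot, and variables do not carry over. Pictures are saved under pics/ and viewed, at most 14 in all, crops included, and the job is handed in when it is done.

Besides the shell and the picture viewer there is one more tool, called after "Call:" as a command line: name --argument value ..., lists and objects as JSON in quotes. jog_arm: Moves the arm, as the interface text tells. Its arguments: {"type":"object","properties":{"series":{"type":"array","items":{"type":"array","items":{"type":"array","items":{"type":"number"}}}},"force":{"type":"number"}},"required":["series"]}

```bash
mkdir -p pics; cat > h.py <<'E'
import numpy as np, cv2, pickle
def cast(f,u,v,h):
    R=cv2.Rodrigues(np.array(f["rvec"],float))[0]; t=np.array(f["tvec"],float).ravel()
    c=-R.T@t; d=R.T@np.array([(u-f["cx"])/f["fx"],(v-f["cy"])/f["fy"],1.])
    return c+d*(h-c[2])/d[2]
def cloud(f):
    R=cv2.Rodrigues(np.array(f["rvec"],float))[0]; t=np.array(f["tvec"],float).ravel()
    v,u=np.mgrid[:480,:640]; z=f["range_z"]
    p=np.dstack([(u-f["cx"])/f["fx"]*z,(v-f["cy"])/f["fy"]*z,z])
    return (p-t)@R
E
python3 - <<'E'
from rig import manip, grab_frame
import cv2,pickle,numpy as np
fs={}
for n in("scene","side"):
    f=grab_frame(n); fs[n]=f; cv2.imwrite(f"pics/{n}0.png",f["frame"][:,:,::-1])
    from h import *
    R=cv2.Rodrigues(np.array(f["rvec"],float))[0]; print(n,-R.T@np.array(f["tvec"]).ravel(),f["fx"],R[2])
pickle.dump(fs,open("f0.pkl","wb"))
print(manip.read_state())
E
```

```text
scene [0.90431426 0.15911338 0.69328527] 437.9742281028566 [-0.55084463 -0.21491444 -0.80646263]
side [ 0.2729062  -0.64935936  0.86312036] 509.25237018828983 [ 0.20070981  0.61696114 -0.76096946]
{'clock': 0.1, 'q': array([ 1.21417287,  0.62925121,  0.03841184,  1.51827728, -0.02699231,
        0.99629804, -0.01995999]), 'joint_vel': array([-0.00028249, -0.00088187, -0.0003597 , -0.00307117, -0.00086617,
       -0.00131134,  0.0003338 ]), 'effort': array([ 2.91544507e-03, -5.64534938e+01,  1.23044439e+00, -1.93973762e+01,
        1.13161089e-02,  5.40777342e-03, -3.25535737e-06]), 'tool_pos': array([ 0.18626516, -0.62215035,  0.23047904]), 'orientation': array([ 9.89440849e-01,  1.44934706e-01, -1.26631115e-04, -8.49131362e-04]), 'ft_force': array([-0.21338792, -0.62853611, -0.78794873]), 'moment': array([-0.02813221, -0.01066595,  0.03649491]), 'grasp_force': 0.0, 'gripper_width': 0.08547972269895965}
```

View pics/scene0.png

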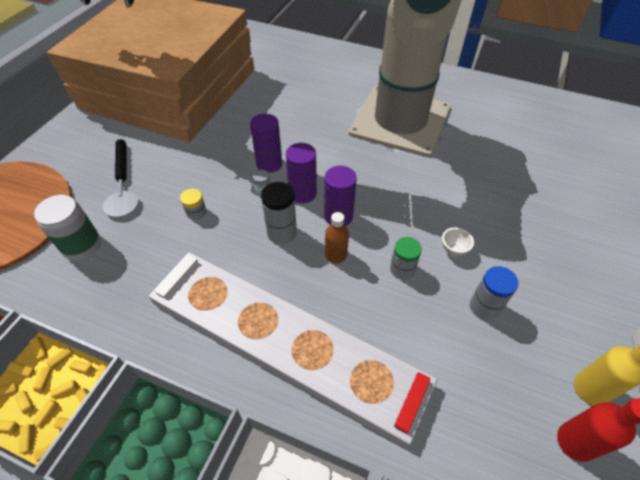

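View pics/side0.png

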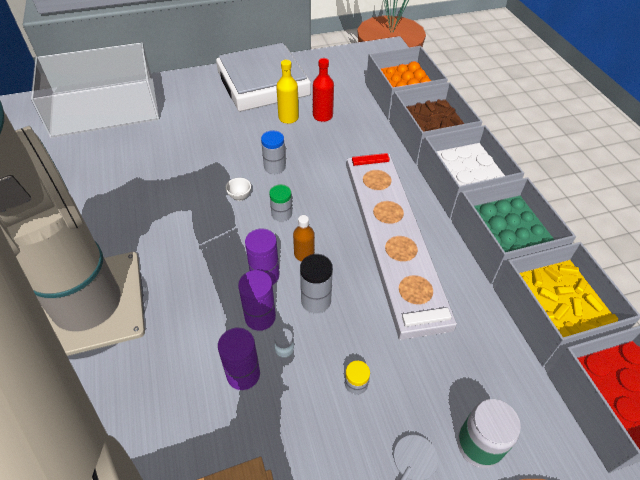

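The scene view shows the shelf with its red bar at (413,402) and its white bar at (178,275). The pads are at (208,293), (258,320), (312,349) and (372,381). The lids are yellow (192,198), green (407,245), blue (498,280) and black (278,195). The oil bottle is at (337,240), with three purple decoys beside black. The side view agrees with this.

```bash
cat > meas.py <<'E'
from h import *
SC={'yellow':((18,150,120),(35,255,255),.05),'green':((55,120,60),(85,255,255),.072),'blue':((105,150,80),(122,255,255),.094),'black':((0,0,0),(179,130,45),.116),
 'red':((0,180,120),(5,255,255),.042),'oil':((5,150,50),(14,255,200),.06)}
ROI={'scene':{'yellow':(192,198),'green':(407,248),'blue':(499,282),'black':(278,195),'red':(413,402),'oil':(337,243),'p':[(208,293),(258,320),(312,349),(372,381)]},
 'side':{'yellow':(358,373),'green':(281,195),'blue':(273,140),'black':(316,269),'red':(371,159),'oil':(304,243),'p':[(416,290),(401,248),(388,212),(377,180)]}}
def comp(m,c,r=26):
    w=np.zeros_like(m); cv2.circle(w,c,r,255,-1); m=m&w
    n,l,s,ce=cv2.connectedComponentsWithStats(m)
    i=1+np.argmax(s[1:,4]); 
    pts=cv2.findContours((l==i).astype('uint8'),0,2)[0]; return max(pts,key=len),s[i]
if __name__=='__main__':
  fs=pickle.load(open('f0.pkl','rb'))
  for n,f in fs.items():
    hsv=cv2.cvtColor(f['frame'],cv2.COLOR_RGB2HSV); P=cloud(f)
    for k,(lo,hi,h) in SC.items():
        c,s=comp(cv2.inRange(hsv,lo,hi),ROI[n][k],45 if k=='red' else 26)
        # contour onto plane h -> circle
        q=np.array([cast(f,u,v,h)[:2] for u,v in c[:,0]],'float32')
        (x,y),r=cv2.minEnclosingCircle(q)
        m=np.zeros((480,640),'uint8');cv2.drawContours(m,[c],-1,1,-1)
        z=P[m>0][:,2]
        print(n,k,'ctr',round(x,4),round(y,4),'r',round(r,4),'bbox ctr',(q.max(0)+q.min(0))/2,(q.max(0)-q.min(0)),'z90',np.percentile(z,[50,90]).round(3),s[4])
    for c0 in ROI[n]['p']:
        c,s=comp(cv2.inRange(hsv,(5,70,90),(22,255,255)),c0,28)
        q=np.array([cast(f,u,v,.03)[:2] for u,v in c[:,0]],'float32'); (x,y),r=cv2.minEnclosingCircle(q)
        print(n,'pad',round(x,4),round(y,4),round(r,4))
E
python3 meas.py
```

```text
scene yellow ctr 0.4572 -0.3019 r 0.0232 bbox ctr [ 0.45694044 -0.3026678 ] [0.04256457 0.04021856] z90 [0.05  0.052] 259
scene green ctr 0.4297 0.1269 r 0.0256 bbox ctr [0.42966616 0.12811154] [0.05092999 0.04395251] z90 [0.072 0.074] 482
scene blue ctr 0.4516 0.2863 r 0.029 bbox ctr [0.4515525  0.28570098] [0.05749741 0.05174151] z90 [0.094 0.095] 785
scene black ctr 0.4381 -0.1164 r 0.0336 bbox ctr [ 0.43834752 -0.11603086] [0.06604055 0.06151436] z90 [0.116 0.118] 722
scene red ctr 0.6717 0.2093 r 0.0444 bbox ctr [0.6717918  0.20942223] [0.08817768 0.02771138] z90 [0.042 0.043] 783
scene oil ctr 0.4568 0.003 r 0.0412 bbox ctr [0.4562189  0.00393564] [0.08098879 0.05053854] z90 [0.064 0.086] 673
scene pad 0.6226 -0.1696 0.0332
scene pad 0.6354 -0.0653 0.0331
scene pad 0.6483 0.039 0.0334
scene pad 0.6612 0.1436 0.0334
side yellow ctr 0.4522 -0.3073 r 0.023 bbox ctr [ 0.4522627  -0.30774686] [0.04233137 0.0447886 ] z90 [0.05  0.052] 490
side green ctr 0.4249 0.123 r 0.0278 bbox ctr [0.4251156  0.12303657] [0.04691628 0.05533318] z90 [0.071 0.074] 323
side blue ctr 0.4456 0.2797 r 0.0325 bbox ctr [0.44691765 0.2796411 ] [0.05309027 0.06478152] z90 [0.094 0.095] 337
side black ctr 0.4331 -0.1235 r 0.0318 bbox ctr [ 0.43297857 -0.12353463] [0.05860838 0.06332351] z90 [0.116 0.118] 721
side red ctr 0.6681 0.205 r 0.0464 bbox ctr [0.6680548 0.204653 ] [0.09187365 0.03710249] z90 [0.041 0.044] 293
side oil ctr 0.458 -0.0199 r 0.0277 bbox ctr [ 0.4580155  -0.01988673] [0.01553556 0.05294054] z90 [0.047 0.072] 24
side pad 0.6251 -0.1674 0.0343
side pad 0.6377 -0.0632 0.0342
side pad 0.6504 0.0411 0.0342
side pad 0.6634 0.1454 0.0344
```

```bash
python3 - <<'E'
from h import *
fs=pickle.load(open('f0.pkl','rb'))
for n,f in fs.items():
    P=cloud(f); hsv=cv2.cvtColor(f['frame'],cv2.COLOR_RGB2HSV)
    m=cv2.inRange(hsv,(125,60,20),(160,255,255))
    m=((m>0)&(abs(P[:,:,2]-.116)<.004)).astype('uint8')
    k,l,s,c=cv2.connectedComponentsWithStats(m)
    for i in range(1,k):
        if s[i,4]>60:
            q=P[l==i][:,:2].astype('float32'); print(n,'purple',cv2.minEnclosingCircle(q),s[i,4])
    for nm,xy,h,r in (('yellow',(.4547,-.3045),.05,.021),('green',(.4273,.125),.072,.024),('blue',(.4486,.2832),.094,.027),('black',(.4357,-.12),.116,.03),('oilcap',(.455,-.005),.115,.01)):
        mm=(np.hypot(P[:,:,0]-xy[0],P[:,:,1]-xy[1])<.045)&(abs(P[:,:,2]-h)<.0035)&(m==0)
        q=P[mm][:,:2]; print(n,nm,q.mean(0).round(4),((q.max(0)+q.min(0))/2).round(4),(q.max(0)-q.min(0)).round(3),mm.sum())
    near=(P[:,:,2]>.015)&(P[:,:,2]<.3)&(abs(P[:,:,0]-.45)<.12)&(abs(P[:,:,1])<.4)
E
```

```text
scene purple ((0.26642054319381714, -0.23129616677761078), 0.030506134033203125) 449
scene purple ((0.3199118673801422, -0.12426935881376266), 0.031177282333374023) 528
scene purple ((0.3500099778175354, -0.02984781377017498), 0.030928215011954308) 614
scene yellow [ 0.4539 -0.3047] [ 0.4532 -0.306 ] [0.04  0.042] 280
scene green [0.427  0.1282] [0.4253 0.128 ] [0.049 0.047] 475
scene blue [0.4487 0.2864] [0.4476 0.2862] [0.055 0.053] 752
scene black [ 0.4363 -0.1189] [ 0.4337 -0.119 ] [0.061 0.058] 639
scene oilcap [0.4442 0.0007] [4.441e-01 3.000e-04] [0.021 0.02 ] 102
side purple ((0.35059309005737305, -0.029382286593317986), 0.03126639127731323) 616
side purple ((0.320560097694397, -0.12367784976959229), 0.03073222003877163) 757
side purple ((0.26597681641578674, -0.23068317770957947), 0.0305832140147686) 971
side yellow [ 0.4533 -0.306 ] [ 0.4538 -0.3058] [0.042 0.041] 432
side green [0.4254 0.1278] [0.4266 0.1299] [0.047 0.048] 269
side blue [0.4476 0.2856] [0.4476 0.2858] [0.053 0.056] 274
side black [ 0.4343 -0.1198] [ 0.4342 -0.1191] [0.059 0.059] 660
side oilcap [ 4.431e-01 -2.000e-04] [ 4.434e-01 -4.000e-04] [0.021 0.022] 76
```

Call:
jog_arm --series '[[[-1,0.018,0.0417,0.0,0.12],[-1,0.018,0.0417,0.0,0.12],[-1,0.018,0.0417,0,0.12],[-1,0.018,0.0417,0,0.12],[-1,0.018,0.0417,0,0.12],[-1,0.018,0.04,0,0.12],[-1,0.018,0.04,0,0.12],[-1,0.018,0.04,0,0.12],[-1,0.018,0.04,0,0.12],[-1,0.018,0.04,0,0.08]]]'

```text
clock: 0.93
tool_pos: [0.3546, -0.2396, 0.2313]
orientation: [0.747, 0.665, -0.0, -0.0]
ft_force: [1.4, -0.0, 1.1]
gripper_width: 0.0852
grasp_force: 0.0
```

Call:
jog_arm --series '[[[-1,0.02,0.03,0,0],[-1,0.02,0.03,0,0],[-1,0.02,0.03,0,0],[-1,0.015,0.02,0,0],[-1,0,0,-0.02,0],[-1,0,0,-0.02,0],[-1,0,0,0,0],[-1,0,0,0,0],[-1,0,0,0,0],[-1,0,0,0,0]]]'

```text
clock: 1.77
tool_pos: [0.43, -0.1319, 0.1922]
orientation: [0.749, 0.663, 0.0, 0.001]
ft_force: [0.1, 0.1, 0.1]
gripper_width: 0.0858
grasp_force: 0.0
```

```bash
cat > wr.py <<'E'
import sys
from rig import manip, grab_frame
from h import *
from scipy.spatial.transform import Rotation as Ro
def wlook(name):
    s=manip.read_state(); f=grab_frame("wrist"); cv2.imwrite(f"pics/{name}.png",f["frame"][:,:,::-1])
    T=np.eye(4);T[:3,:3]=Ro.from_quat(s["orientation"]).as_matrix();T[:3,3]=s["tool_pos"]
    W=T@np.array(f["mount"]); R=W[:3,:3].T; f["rvec"]=cv2.Rodrigues(R)[0]; f["tvec"]=-R@W[:3,3]
    return s,f
def lid(f,h,xy,rad=.05,tol=.004):
    P=cloud(f); m=(np.hypot(P[:,:,0]-xy[0],P[:,:,1]-xy[1])<rad)&(abs(P[:,:,2]-h)<tol)&(f["range_z"]>0)
    q=P[m][:,:2]
    return ((q.max(0)+q.min(0))/2).round(4),(q.max(0)-q.min(0)).round(4),int(m.sum())
E
python3 - <<'E'
from wr import *
s,f=wlook('w1'); print(s["tool_pos"],s["orientation"]); print(lid(f,.116,(.434,-.119)))
E
```

```text
[ 0.43000789 -0.13193738  0.19221822] [7.48540102e-01 6.63088967e-01 4.56662730e-04 7.27457707e-04]
(array([ 0.4342, -0.1196]), array([0.0595, 0.0593]), 8310)
```

View pics/w1.png

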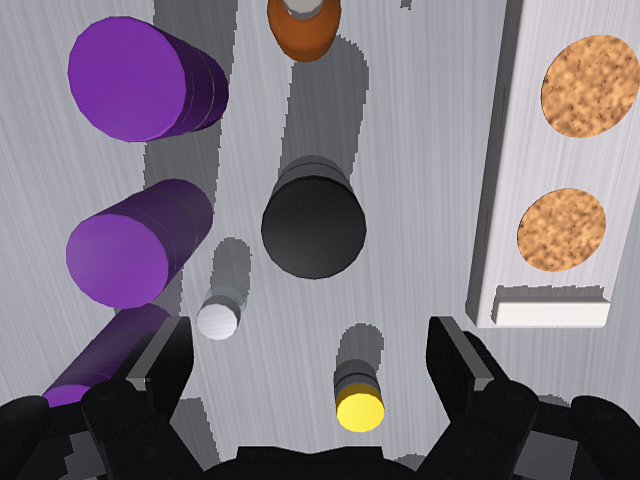

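The wrist view shows the black lid at (314,227) and a glass piece at (218,320), clear of the left finger. The lid measures (0.434, -0.1196), in agreement with the fixed cameras.

Call:
jog_arm --series '[[[-1,0.004,0.012,-0.02,0],[-1,0,0,-0.03,0],[-1,0,0,-0.03,0],[-1,0,0,-0.03,0],[-1,0,0,-0.014,0],[-1,0,0,0,0],[0.4,0,0,0,0],[0.8,0,0,0,0],[0.8,0,0,0,0],[0.8,0,0,0,0]]]' --force 50

```text
clock: 2.65
tool_pos: [0.4345, -0.1198, 0.0688]
orientation: [0.748, 0.663, 0.001, 0.001]
ft_force: [-1.8, -0.2, 5.8]
gripper_width: 0.059
grasp_force: 54.1
```

Call:
jog_arm --series '[[[0.8,0,0,0.02,0],[0.8,0,0,0.035,0],[0.8,0,0,0.035,0],[0.8,0,0,0.03,0],[0.8,0.02,0.023,0,0],[0.8,0.025,0.029,0,0],[0.8,0.025,0.029,0,0],[0.8,0.025,0.029,0,0],[0.8,0.025,0.029,0,0],[0.8,0.025,0.029,0,0]]]'

```text
clock: 3.48
tool_pos: [0.5792, 0.0497, 0.1882]
orientation: [0.748, 0.663, 0.0, 0.0]
ft_force: [0.2, -0.7, -2.9]
gripper_width: 0.059
grasp_force: 55.5
```

Call:
jog_arm --series '[[[0.8,0.025,0.029,0,0],[0.8,0.025,0.029,0,0],[0.8,0.02,0.026,0,0],[0.8,0.01,0.01,0,0],[0.8,0,0,-0.01,0],[0.8,0,0,-0.02,0],[0.8,0,0,-0.02,0],[0.8,0,0,0,0],[0.8,0,0,0,0],[0.8,0,0,0,0]]]'

```text
clock: 4.32
tool_pos: [0.6588, 0.142, 0.1384]
orientation: [0.749, 0.663, 0.0, 0.0]
ft_force: [1.3, -0.5, -3.1]
gripper_width: 0.0589
grasp_force: 55.3
```

```bash
cat > pad.py <<'E'
from wr import *
s,f=wlook(sys.argv[1]); print(s["tool_pos"],2*np.arctan2(s["orientation"][1],s["orientation"][0]))
def pads(f,h=.03):
    hsv=cv2.cvtColor(f['frame'],cv2.COLOR_RGB2HSV); m=cv2.inRange(hsv,(5,70,90),(22,255,255))
    m=cv2.morphologyEx(m,cv2.MORPH_CLOSE,np.ones((7,7)))
    for c in cv2.findContours(m,0,2)[0]:
        if cv2.contourArea(c)>800:
            q=np.array([cast(f,u,v,h)[:2] for u,v in c[:,0]],'float32'); print('pad',np.round(cv2.minEnclosingCircle(q)[0],4),round(cv2.minEnclosingCircle(q)[1],4))
pads(f); pads(grab_frame("scene")); 
E
python3 pad.py w2
```

```text
[0.65878037 0.14197092 0.13839838] 1.4499411414608265
pad [0.6624 0.1439] 0.0339
pad [0.8464 0.2419] 0.0132
pad [0.5017 0.4843] 0.0763
pad [ 0.8679 -0.3157] 0.1045
pad [0.6484 0.0391] 0.0334
pad [ 0.6353 -0.0653] 0.0331
pad [ 0.6226 -0.1696] 0.0332
pad [ 0.6177 -0.6443] 0.1502
pad [-0.681   0.2753] 0.1716
pad [ 0.0545 -0.712 ] 0.3816
```

Call:
jog_arm --series '[[[0.8,0.0036,0.0022,-0.015,0],[0.8,0,0,-0.015,0],[0.8,0,0,-0.006,0],[0.8,0,0,-0.003,0],[0.8,0,0,0,0],[0.8,0,0,0,0],[0.4,0,0,0,0],[-0.2,0,0,0,0],[-1,0,0,0,0],[-1,0,0,0,0]]]'

```text
clock: 5.25
tool_pos: [0.6628, 0.1447, 0.0985]
orientation: [0.748, 0.663, 0.001, 0.0]
ft_force: [0.5, -0.2, -0.3]
gripper_width: 0.0804
grasp_force: 0.0
```

Call:
jog_arm --series '[[[-1,0,0,0,0],[-1,0,0,0.02,0],[-1,0,0,0.035,0],[-1,0,0,0.035,0],[-1,0,0,0.01,0],[-1,-0.02,0.015,0,0],[-1,-0.03,0.02,0,0],[-1,-0.03,0.02,0,0],[-1,-0.03,0.02,0,0],[-1,-0.03,0.02,0,0]]]'

```text
clock: 6.08
tool_pos: [0.5209, 0.2404, 0.1984]
orientation: [0.748, 0.663, 0.0, 0.0]
ft_force: [-0.1, 1.3, 0.1]
gripper_width: 0.0851
grasp_force: 0.0
```

Call:
jog_arm --series '[[[-1,-0.03,0.02,0,0],[-1,-0.025,0.02,0,0],[-1,-0.02,0.007,0,0],[-1,0,0,-0.02,0],[-1,0,0,-0.015,0],[-1,0,0,0,0],[-1,0,0,0,0],[-1,0,0,0,0],[-1,0,0,0,0],[-1,0,0,0,0]]]'

```text
clock: 6.92
tool_pos: [0.4478, 0.2869, 0.1641]
orientation: [0.748, 0.663, 0.001, 0.0]
ft_force: [-1.0, 0.2, -0.1]
gripper_width: 0.0853
grasp_force: 0.0
```

```bash
python3 - <<'E'
from wr import *
s,f=wlook('w3'); print(s["tool_pos"],s["orientation"]); print('blue',lid(f,.094,(.448,.286)))
for n in('scene','side'):
    f=grab_frame(n); print('black',lid(f,.146,(.662,.144)))
    cv2.imwrite(f'pics/{n}1.png',f['frame'][:,:,::-1])
E
```

```text
[0.4477923  0.28690546 0.16409375] [7.48474057e-01 6.63163530e-01 8.41686460e-04 1.03883639e-04]
blue (array([0.4473, 0.287 ]), array([0.0534, 0.0533]), 6701)
black (array([0.6618, 0.1448]), array([0.0598, 0.0593]), 1539)
black (array([0.6617, 0.1459]), array([0.0599, 0.0591]), 397)
```

View pics/side1.png

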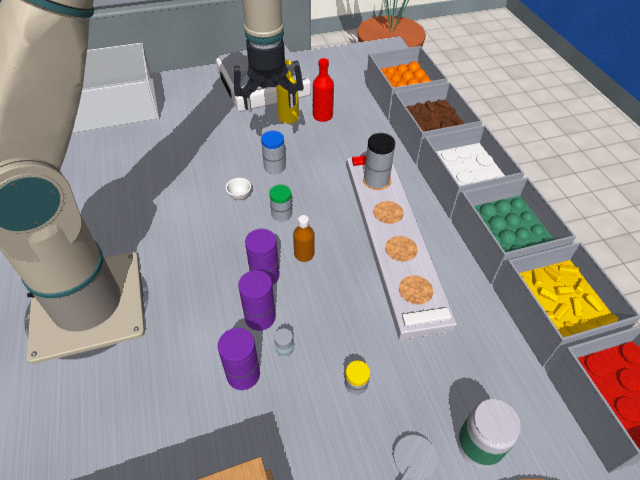

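Black stands on the red-end pad at (378,165) in the side view, upright, about 1 mm from centre. Next is blue.

Call:
jog_arm --series '[[[-1,0,0,-0.025,0],[-1,0,0,-0.035,0],[-1,0,0,-0.035,0],[-1,0,0,-0.017,0],[-1,0,0,0,0],[0.0,0,0,0,0],[0.8,0,0,0,0],[0.8,0,0,0,0],[0.8,0,0,0,0],[0.8,0,0,0,0]]]' --force 50

```text
clock: 7.9
tool_pos: [0.448, 0.2876, 0.053]
orientation: [0.748, 0.663, 0.002, 0.0]
ft_force: [-0.9, 0.0, 7.1]
gripper_width: 0.0531
grasp_force: 52.7
```

Call:
jog_arm --series '[[[0.9,0,0,0.0,0],[0.9,0,0,0.02,0],[0.9,0,0,0.035,0],[0.9,0,0,0.035,0],[0.9,0,0,0.03,0],[0.9,0.015,-0.018,0,0],[0.9,0.023,-0.028,0,0],[0.9,0.023,-0.028,0,0],[0.9,0.023,-0.028,0,0],[0.9,0.023,-0.028,0,0]]]'

```text
clock: 8.73
tool_pos: [0.5549, 0.155, 0.1721]
orientation: [0.748, 0.663, 0.0, 0.0]
ft_force: [0.6, 1.0, -1.2]
gripper_width: 0.0527
grasp_force: 53.4
```

Call:
jog_arm --series '[[[0.9,0.023,-0.028,0,0],[0.9,0.023,-0.028,0,0],[0.9,0.023,-0.028,0,0],[0.9,0.02,-0.025,0,0],[0.9,0.006,-0.008,-0.01,0],[0.9,0,0,-0.025,0],[0.9,0,0,-0.02,0],[0.9,0,0,0,0],[0.9,0,0,0,0],[0.9,0,0,0,0]]]'

```text
clock: 9.57
tool_pos: [0.6496, 0.0404, 0.1175]
orientation: [0.748, 0.664, 0.001, 0.0]
ft_force: [-0.4, 0.0, -2.1]
gripper_width: 0.0534
grasp_force: 53.3
```

```bash
python3 pad.py w4|head -6
```

```text
[0.64961162 0.04036083 0.11751045] 1.45137487463997
pad [0.6497 0.0395] 0.034
pad [0.5042 0.4864] 0.0757
pad [ 0.8679 -0.3157] 0.1045
pad [ 0.6354 -0.0654] 0.0331
pad [ 0.6226 -0.1696] 0.0332
```

Call:
jog_arm --series '[[[0.9,0,0,-0.015,0],[0.9,0,0,-0.012,0],[0.9,0,0,-0.005,0],[0.9,0,0,-0.0025,0],[0.9,0,0,0,0],[0.9,0,0,0,0],[0.4,0,0,0,0],[-0.2,0,0,0,0],[-1,0,0,0,0],[-1,0,0,0,0]]]'

```text
clock: 10.5
tool_pos: [0.6496, 0.0399, 0.0823]
orientation: [0.748, 0.663, 0.001, 0.0]
ft_force: [0.4, -0.6, 1.0]
gripper_width: 0.0754
grasp_force: 0.0
```

Call:
jog_arm --series '[[[-1,0,0,0,0],[-1,0,0,0.02,0],[-1,0,0,0.035,0],[-1,0,0,0.035,0],[-1,0,0,0.01,0],[-1,-0.02,0.008,0,0],[-1,-0.034,0.0135,0,0],[-1,-0.034,0.0135,0,0],[-1,-0.034,0.0135,0,0],[-1,-0.034,0.0135,0,0]]]'

```text
clock: 11.33
tool_pos: [0.4916, 0.1022, 0.1818]
orientation: [0.748, 0.663, 0.0, 0.0]
ft_force: [0.3, -0.1, 0.7]
gripper_width: 0.0852
grasp_force: 0.0
```

Call:
jog_arm --series '[[[-1,-0.034,0.0135,0,0],[-1,-0.025,0.01,0,0],[-1,-0.009,0.003,0,0],[-1,0,0,-0.02,0],[-1,0,0,-0.015,0],[-1,0,0,0,0],[-1,0,0,0,0],[-1,0,0,0,0],[-1,0,0,0,0],[-1,0,0,0,0]]]'

```text
clock: 12.17
tool_pos: [0.4258, 0.1283, 0.1474]
orientation: [0.748, 0.663, 0.001, 0.0]
ft_force: [-0.9, -0.1, 1.0]
gripper_width: 0.0851
grasp_force: 0.0
```

```bash
python3 - <<'E'
from wr import *
s,f=wlook('w5'); print(s["tool_pos"],s["orientation"]); print('green',lid(f,.072,(.426,.129)))
f=grab_frame('side'); print('blue',lid(f,.124,(.65,.04)),'black',lid(f,.146,(.662,.144)))
E
```

```text
[0.42577673 0.12830843 0.14743059] [7.48412106e-01 6.63233545e-01 7.14599422e-04 2.72841995e-04]
green (array([0.4255, 0.1282]), array([0.0471, 0.0477]), 5064)
blue (array([0.649, 0.04 ]), array([0.054 , 0.0562]), 381) black (array([0.6618, 0.146 ]), array([0.0601, 0.0609]), 400)
```

View pics/w5.png

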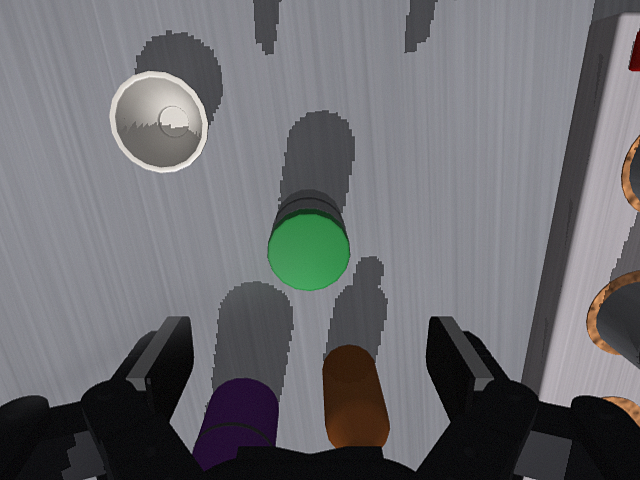

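The wrist view shows the green lid at (309,250), with the bowl at (160,122) clear of the fingers. The tool is centred over green.

Call:
jog_arm --series '[[[-1,0,0,-0.025,0],[-1,0,0,-0.035,0],[-1,0,0,-0.035,0],[-1,0,0,-0.019,0],[-1,0,0,0,0],[0.0,0,0,0,0],[0.9,0,0,0,0],[0.9,0,0,0,0],[0.9,0,0,0,0],[0.9,0,0,0,0]]]' --force 45

```text
clock: 13.1
tool_pos: [0.4263, 0.1288, 0.0344]
orientation: [0.748, 0.663, 0.002, 0.001]
ft_force: [-0.8, 0.9, 7.1]
gripper_width: 0.0471
grasp_force: 45.9
```

Call:
jog_arm --series '[[[0.9,0,0,0.0,0],[0.9,0,0,0.02,0],[0.9,0,0,0.035,0],[0.9,0,0,0.035,0],[0.9,0,0,0.03,0],[0.9,0.015,-0.014,0,0],[0.9,0.0265,-0.0245,0,0],[0.9,0.0265,-0.0245,0,0],[0.9,0.0265,-0.0245,0,0],[0.9,0.0265,-0.0245,0,0]]]'

```text
clock: 13.93
tool_pos: [0.5472, 0.0146, 0.154]
orientation: [0.748, 0.663, 0.001, 0.001]
ft_force: [0.7, 0.6, -1.6]
gripper_width: 0.0471
grasp_force: 47.5
```

Call:
jog_arm --series '[[[0.9,0.0265,-0.0245,0,0],[0.9,0.0265,-0.0245,0,0],[0.9,0.0265,-0.023,0,0],[0.9,0.01,-0.009,0,0],[0.9,0,0,-0.01,0],[0.9,0,0,-0.025,0],[0.9,0,0,-0.02,0],[0.9,0,0,0,0],[0.9,0,0,0,0],[0.9,0,0,0,0]]]'

```text
clock: 14.77
tool_pos: [0.6359, -0.0641, 0.099]
orientation: [0.748, 0.664, 0.001, 0.0]
ft_force: [0.2, -0.7, -1.6]
gripper_width: 0.0469
grasp_force: 47.3
```

```bash
python3 pad.py w6|head -6
```

```text
[ 0.63592492 -0.06409326  0.09904702] 1.4515334522574335
pad [ 0.6226 -0.1784] 0.0324
pad [ 0.6368 -0.0648] 0.0341
pad [0.5337 0.4807] 0.0521
pad [ 0.8679 -0.3157] 0.1045
pad [ 0.6177 -0.6443] 0.1502
```

Call:
jog_arm --series '[[[0.9,0.0007,0,-0.015,0],[0.9,0,0,-0.012,0],[0.9,0,0,-0.005,0],[0.9,0,0,-0.0025,0],[0.9,0,0,0,0],[0.9,0,0,0,0],[0.5,0,0,0,0],[-0.2,0,0,0,0],[-1,0,0,0,0],[-1,0,0,0,0]]]'

```text
clock: 15.7
tool_pos: [0.6367, -0.0647, 0.0636]
orientation: [0.748, 0.663, 0.0, 0.0]
ft_force: [-0.1, -0.5, 0.1]
gripper_width: 0.0735
grasp_force: 0.0
```

Call:
jog_arm --series '[[[-1,0,0,0,0],[-1,0,0,0.02,0],[-1,0,0,0.035,0],[-1,0,0,0.035,0],[-1,0,0,0.01,0],[-1,-0.012,-0.016,0,0],[-1,-0.0215,-0.0285,0,0],[-1,-0.0215,-0.0285,0,0],[-1,-0.0215,-0.0285,0,0],[-1,-0.0215,-0.0285,0,0]]]'

```text
clock: 16.53
tool_pos: [0.5372, -0.1958, 0.1633]
orientation: [0.748, 0.664, 0.0, 0.0]
ft_force: [1.1, 0.6, -0.1]
gripper_width: 0.0852
grasp_force: 0.0
```

Call:
jog_arm --series '[[[-1,-0.0215,-0.0285,0,0],[-1,-0.0215,-0.0285,0,0],[-1,-0.0215,-0.0285,0,0],[-1,-0.02,-0.0255,-0.02,0],[-1,0,0,-0.02,0],[-1,0,0,0,0],[-1,0,0,0,0],[-1,0,0,0,0],[-1,0,0,0,0],[-1,0,0,0,0]]]'

```text
clock: 17.37
tool_pos: [0.4553, -0.305, 0.1244]
orientation: [0.748, 0.664, 0.001, 0.001]
ft_force: [0.7, -0.4, -0.3]
gripper_width: 0.0855
grasp_force: 0.0
```

```bash
python3 - <<'E'
from wr import *
s,f=wlook('w7'); print(s["tool_pos"],s["orientation"]); print('yellow',lid(f,.05,(.454,-.306)))
f=grab_frame('scene'); print('green',lid(f,.102,(.636,-.064)),'blue',lid(f,.124,(.65,.04)),'black',lid(f,.146,(.662,.144)))
E
```

```text
[ 0.45528582 -0.30496254  0.12437155] [7.47516892e-01 6.64241919e-01 5.74545978e-04 9.16126083e-04]
yellow (array([ 0.4533, -0.3061]), array([0.0411, 0.0415]), 3869)
green (array([ 0.6355, -0.0657]), array([0.0475, 0.0463]), 678) blue (array([0.6483, 0.0393]), array([0.0534, 0.0528]), 1018) black (array([0.6619, 0.1449]), array([0.0592, 0.0592]), 1535)
```

Call:
jog_arm --series '[[[-1,-0.002,-0.001,-0.025,0],[-1,0,0,-0.035,0],[-1,0,0,-0.03,0],[-1,0,0,-0.0165,0],[-1,0,0,0,0],[0.0,0,0,0,0],[0.9,0,0,0,0],[0.9,0,0,0,0],[0.9,0,0,0,0],[0.9,0,0,0,0]]]' --force 40

```text
clock: 18.3
tool_pos: [0.4528, -0.3074, 0.0185]
orientation: [0.748, 0.663, 0.0, 0.001]
ft_force: [-0.2, 0.2, 6.8]
gripper_width: 0.0408
grasp_force: 40.1
```

Call:
jog_arm --series '[[[0.9,0,0,0.0,0],[0.9,0,0,0.02,0],[0.9,0,0,0.035,0],[0.9,0,0,0.035,0],[0.9,0.015,0.012,0,0],[0.9,0.026,0.021,0,0],[0.9,0.026,0.021,0,0],[0.9,0.026,0.021,0,0],[0.9,0.026,0.021,0,0],[0.9,0.026,0.021,0,0]]]'

```text
clock: 19.13
tool_pos: [0.5978, -0.1889, 0.1076]
orientation: [0.748, 0.663, 0.0, 0.0]
ft_force: [0.5, -0.2, -1.4]
gripper_width: 0.0406
grasp_force: 41.0
```

Call:
jog_arm --series '[[[0.9,0.019,0.015,0,0],[0.9,0.006,0.005,0,0],[0.9,0,0,-0.01,0],[0.9,0,0,-0.02,0],[0.9,0,0,0,0],[0.9,0,0,0,0],[0.9,0,0,0,0],[0.9,0,0,0,0],[0.9,0,0,0,0],[0.9,0,0,0,0]]]'

```text
clock: 19.97
tool_pos: [0.6221, -0.1701, 0.0776]
orientation: [0.748, 0.663, 0.0, 0.001]
ft_force: [-0.0, -0.2, -1.0]
gripper_width: 0.0408
grasp_force: 40.9
```

```bash
python3 pad.py w8|head -4
```

```text
[ 0.62206168 -0.17013651  0.0776132 ] 1.450326782051505
pad [ 0.611  -0.2085] 0.0337
pad [ 0.6239 -0.169 ] 0.0341
pad [ 0.6364 -0.0916] 0.0186
```

Call:
jog_arm --series '[[[0.9,0.0017,0,-0.012,0],[0.9,0,0,-0.01,0],[0.9,0,0,-0.005,0],[0.9,0,0,-0.002,0],[0.9,0,0,0,0],[0.9,0,0,0,0],[0.6,0,0,0,0],[0.0,0,0,0,0],[-1,0,0,0,0],[-1,0,0,0,0]]]'

```text
clock: 20.9
tool_pos: [0.6233, -0.1697, 0.0471]
orientation: [0.748, 0.663, -0.0, -0.0]
ft_force: [0.0, -1.1, 0.4]
gripper_width: 0.0655
grasp_force: 0.0
```

Call:
jog_arm --series '[[[-1,0,0,0,0],[-1,0,0,0.02,0],[-1,0,0,0.035,0],[-1,0,0,0.035,0],[-1,0,0,0.03,0],[-1,-0.02,-0.02,0,0],[-1,-0.02,-0.03,0,0],[-1,-0.02,-0.03,0,0],[-1,0,0,0,0],[-1,0,0,0,0]]]'

```text
clock: 21.73
tool_pos: [0.5616, -0.2532, 0.1675]
orientation: [0.75, 0.661, -0.001, 0.0]
ft_force: [0.4, 0.5, 0.3]
gripper_width: 0.0853
grasp_force: 0.0
```

```bash
python3 - <<'E'
from wr import *
for n in('scene','side'):
    f=grab_frame(n); cv2.imwrite(f'pics/{n}9.png',f['frame'][:,:,::-1])
    print('yellow',lid(f,.08,(.624,-.169)),'green',lid(f,.102,(.636,-.064)),'blue',lid(f,.124,(.65,.04)),'black',lid(f,.146,(.662,.144)),'oil',lid(f,.115,(.444,0),.03))
print(manip.read_state()["tool_pos"])
E
```

```text
yellow (array([ 0.6226, -0.1678]), array([0.0419, 0.0411]), 450) green (array([ 0.6349, -0.0654]), array([0.0482, 0.0471]), 681) blue (array([0.6479, 0.0392]), array([0.0541, 0.0529]), 1018) black (array([0.6615, 0.1448]), array([0.0603, 0.0593]), 1531) oil (array([4.436e-01, 3.000e-04]), array([0.0214, 0.02  ]), 104)
yellow (array([ 0.6231, -0.1726]), array([0.0416, 0.033 ]), 260) green (array([ 0.6279, -0.0626]), array([0.0326, 0.0423]), 154) blue (array([0.6481, 0.0397]), array([0.0533, 0.0547]), 385) black (array([0.6617, 0.1453]), array([0.0596, 0.0613]), 401) oil (array([0.4437, 0.0008]), array([0.0198, 0.0225]), 71)
[ 0.56390831 -0.24908995  0.16774578]
```

View pics/scene9.png

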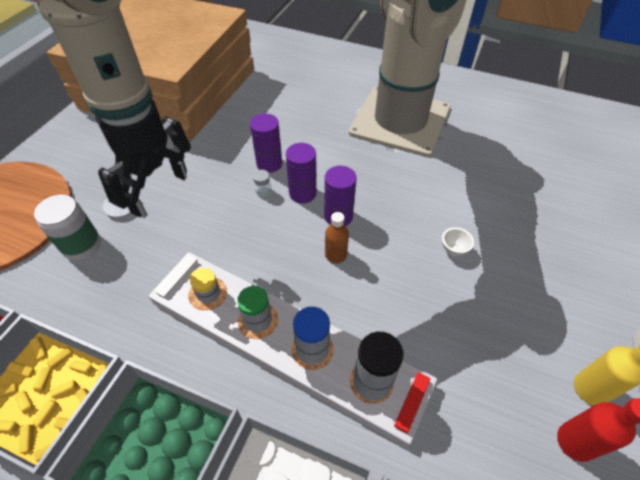

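The scene view shows all four canisters upright on their pads: black (378,365) beside the red bar, then blue (312,335), green (254,308) and yellow (205,283). The oil bottle is unmoved and the gripper is clear.

```bash
python3 -c "
from rig import hand_in; print(hand_in())"
```

```text
the job is handed in; nothing more can be done
None
```

All four canisters are upright on their cork pads in size order, black beside the red marker down to yellow at the white end, each measured within about 2 mm of its pad's centre; the oil bottle did not move, and the job was handed in at about 22 s on the clock.

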